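# Seat a filter support disc and shut its valve on a vacuum manifold

## Task

One place on the filtration manifold still has to be made ready for the next filtration: its round support disc lies askew across the rim of the filter head. Without picking the disc up, nudge it with your fingertips across the rim until it drops fully home, flat and flush, in its recess, and push that place's open valve lever all the way over until it is level, which shuts the valve. Leave the other things on the bench where they are.

Things in the scene. Friction and masses are not known exactly. Their poses are not given: they have to be found in the camera images.
- manifold: Stainless vacuum manifold fixed to the bench: round rail 40 mm thick, 460 mm long along its own y, on two end plates (70 mm tall), hose barb at the +y end. Three filter heads stand on it at its own y = -150, 0 and +150 mm, in an order that changes, all with this heading; the valves face its +x. Origin on the bench under the middle of the rail.
- head: The filter head to make ready: fixed polished steel cup, 68 mm outside diameter, flat rim 135 mm above the bench, on a thin stem with the valve. In its top is a flat-floored round recess, 54 mm diameter, 5 mm deep (rim 7 mm wide). The only head with an upright lever and an askew disc. Origin on the bench below the cup's axis; x points to the valve side, z up.
- head_ready: Neighbouring head, same shape, already done: disc flush in its recess, lever level. Fixed. Origin on the bench below its axis.
- head_funnel: Neighbouring head, same shape, carrying a closed steel funnel 74 mm in diameter whose black knob rises to 254 mm above the bench; lever level. Fixed. Origin on the bench below its axis.
- seat (a point): Centre of the recess floor of that head, 130 mm above the bench, 5 mm below the rim.
- frit: The loose support disc: dark sintered steel, 50 mm diameter, 5 mm thick, about 45 g; origin at the centre of its underside. It starts flat on the rim (underside 135 mm above the bench), 12 to 28 mm off the recess axis on the side away from the valve, partly overhanging the cup's outside. Within about 2 mm of centre it drops, top level with the rim; if it catches tilted, nudge its high edge inwards.
- valve_lever (a joint): Angle of that head's valve lever (rad): 0 is upright (open), 1.57 is level, pointing along the head's +y (shut, at its stop). It starts at 0 to 0.35, turns about the head's x axis and stays where it is left; pushing its end takes about 1.5 N.
- lever_pivot (a point): Pivot of the lever, 54 mm from the cup's axis on the head's +x side, 88 mm above the bench.
- lever_tip (a point): Free end of the lever, 41 mm from the pivot. The blue grip on the lever covers the outer 27 mm, 13 mm wide and 9 mm thick (along the head's x); upright, its end is 129 mm above the bench, 6 mm below the rim.
- funnel: Bystander: loose open steel funnel standing on the bench beyond the manifold, 70 mm diameter, 100 mm tall; origin under its centre.
- bottle: Bystander: glass bottle with blue cap beyond the manifold, 70 mm diameter, 140 mm tall; origin under its centre.
- filter_pack: Bystander: round blue and white pack of membranes on the robot's side of the manifold, 62 mm diameter, 23 mm tall; origin under its centre.
- tweezers: Bystander: steel tweezers lying on the bench on the robot's side, 125 mm long along x, 7 mm tall; origin under the middle.
Mind the look-alikes: they are no part of the job. Of the things like the frit, leave any that is orange; of the rest the smaller one is meant.

How it is judged:
At the end, for the whole second after the job is handed in: The disc lies at rest in the recess: underside within 1.2 mm of the recess floor, centred within 4 mm, tilted less than 3 degrees, and the head's valve lever is within 7 degrees of level (joint above 1.45 rad), at rest (z of frit in the frame of seat between -0.0015 and 0.0012 m and horizontal distance between frit and seat below 0.004 m and angle between frit's own z axis and vertical below 0.05 rad and linear speed of frit below 0.01 m/s and value of joint valve_lever above 1.45 rad and velocity of joint valve_lever below 0.05 rad/s); the robot touches nothing.
It fails at once if the disc was lifted more than 6 mm above the rim (z of frit in the frame of seat above 0.011 m).
It fails at once if the disc was pushed off the head (z of frit in the frame of seat below -0.02 m).
It fails at once if a bystander was moved more than 20 mm (distance of any of funnel, bottle, filter_pack, tweezers from where it was at the start of the episode above 0.02 m).
It also fails if it takes over 54 s, if anything falls off the work surface, if the arm or the gripper's body presses on something with over 40 N, if the wrist force passes 120 N, or if a joint passes its speed limit or range.

## Robot

A 6-joint arm with a two-finger parallel gripper is mounted at the origin on the work surface. World frame = base frame: x ahead of the robot, y to its left, z up, the work surface at z = 0. Lengths are in m, angles in rad, forces in N, time in s.
With the tool pointing down it reaches from about 0.35 to 0.775 m from the base axis. Payload 5.5 kg.
Tool frame: the origin (TCP) lies at the very end of the fingers, on their centre line; the grasp point (between the pads) lies 19 mm behind it (robot.grip_point_offset is the distance from the TCP to the grasp point, in m); z points along the fingers, y is the direction in which the jaws open and shut (so a half turn about z gives the same grasp; the last joint's range is limited). The gripper opens to 85 mm and grips with 20 to 120 N. Pads are 22 mm wide; open, the fingers measure 114 mm over their backs; the gripper's body (76 mm by 85 mm) begins 54 mm behind the grasp point. The pads swing forward as they close: fully open they stand 13 mm farther back than shut.
Start: joints at [-1.245, 0.313, 0.046, 1.304, 0, 1.431], TCP at [0.258, -0.514, 0.198] pointing down, gripper open.
Joint ranges: [-2.76, 2.76], [-0.86, 1.69], [-1.03, 1.26], [-2.2, 2.34], [-1.47, 1.5], [-3.14, 3.14]. Speed limits (rad/s): [2.57, 2.57, 3.14, 3.14, 3.14, 3.14].

## Interface

Orientations are given as a rotation vector (axis times angle).
In Python, from cell import robot gives the robot as it stands.
- The arm moves only by the tool send_rows, never from a script. Its argument "series" is a list of rows, each a list of 3 entries, a list of its own where there are three numbers: the turn, a rotation vector about the tool's x, y, z in degrees, then the shift along the tool's x, y, z in mm, then the closure, from 0 (fully open) to 1 (shut). In form: [[[ax, ay, az], [x, y, z], fingers], ...]. A call has 1 to 10 rows; each row shifts and turns the pose as measured when the row begins, along the tool's axes as they then stand; what a row does not reach is not made up. A row lasts 1/8 s, in which the tool goes at most 62.5 mm and 10.7 degrees, less where a joint would pass 70% of its speed; a pose out of reach is approached as far as the arm can. A call is refused whole if a number of a shift passes 62.5 or a number of a turn 10.7, either way. A call with a gripper value outside its range is refused whole. The fingers move at their own pace and stop on an object; "force" is the grip in N (left out, the last holds). Time passes only in rows, so rows that do not move let the fingers close. It gives the time, the measured TCP pose, the force and the opening at its end, in the units of the state.
- robot.observe(): the state, without advancing time (a new reading comes with each control period).
- robot.capture(name): name is "scene" or "top"; returns a dict with "img" (400x640x3 uint8, red, green, blue), "z_map" (400x640 float32, m along the optical axis (not along the pixel's ray), 0 where there is no reading), "fx", "fy", "cx", "cy" (pixels), "origin" and "orientation" of the camera in the world. Camera axes: x right, y up, looking along -z (the intrinsics and any distortion apply to the point x, -y, -z); pixel columns grow to the right and rows downward; lengths in m; the calibration is good to about 2 mm. A picture is of the moment at which its call begins.
- robot.close_job(): hands the job in, once; it reports no verdict.
The state is a dict: "time_s": time; "qpos": joint angles; "dq": joint speeds; "joint_torque": joint torques, N m; "tcp_pos": TCP position; "orientation": TCP orientation; "ft_force": force on the tool from outside, world axes, zero at the start; "moment": the same for the moment, N m; "width": finger opening in m.
Only numpy, scipy, OpenCV 4.12 (cv2) and the standard library are available. Lean on these libraries where they do the work, as an engineer would, in place of code of your own. Each camera call takes 0.05 s, during which the arm holds its last target.

## Working session

There is one attempt and no reset: what is moved stays moved. The work goes in short steps, Python scripts to look and compute and a tool call to move; the robot and the scene stay as the last step left them, time stands still between calls to the robot, and variables do not carry over. Pictures are saved under pics/ and viewed, and the job is handed in when it is done.

Besides the shell and the picture viewer there is one more tool, called after ">>>" as name(argument=value, ...) on one line, values as JSON. send_rows: Moves the arm, as the interface text tells. Its arguments: {"type":"object","properties":{"series":{"type":"array","items":{"type":"array"}},"force":{"type":"number"}},"required":["series"]}

```bash
ls; mkdir -p pics; cat > h.py <<'E'
import numpy as np,cv2
from cell import robot
from scipy.spatial.transform import Rotation as R
def rot(o):
    o=np.array(o,float)
    if o.shape==(3,3): return o
    return R.from_rotvec(o).as_matrix() if o.size==3 else R.from_quat(o).as_matrix()
def cap(n,save=None):
    c=robot.capture(n)
    if save: cv2.imwrite('pics/'+save+'.png',c['img'][:,:,::-1])
    z=c['z_map'];v,u=np.mgrid[0:400,0:640]
    P=np.stack([(u-c['cx'])/c['fx']*z,-(v-c['cy'])/c['fy']*z,-z],-1)
    W=P@rot(c['orientation']).T+np.array(c['origin'])
    W[z==0]=np.nan
    return c,W
E
python3 - <<'E'
from h import *
for n in['scene','top']:
    c,W=cap(n,n+'0'); print({k:v for k,v in c.items() if k not in('img','z_map')}); np.save(n+'0.npy',W)
print(robot.observe())
E
```

```text
pics
{'fx': 411.5093963602433, 'fy': 411.5093963602433, 'cx': 318.0217273184182, 'cy': 191.7950806078994, 'origin': array([1.34182835, 0.02273172, 0.83670781]), 'orientation': array([0.59791471, 0.67060051, 1.56027887])}
{'fx': 378.06448634922515, 'fy': 378.06448634922515, 'cx': 312.82356414186717, 'cy': 196.27858081165238, 'origin': array([ 0.46922321, -0.0555018 ,  0.88032825]), 'orientation': array([ 0.15261371, -0.13278274, -1.55589947])}
{'time_s': 0.1, 'qpos': array([-1.24456663e+00,  3.13953743e-01,  4.50853871e-02,  1.30360605e+00,
        1.70354186e-06,  1.43120918e+00]), 'dq': array([ 0.00162091, -0.00225743,  0.00324149,  0.00036654, -0.0002682 ,
       -0.0006461 ]), 'joint_torque': array([ 3.39200516e-03, -4.81725740e+01,  2.99243116e+01,  1.26956697e-02,
       -3.15963439e-05,  1.27390450e-06]), 'tcp_pos': array([ 0.2580944 , -0.51324387,  0.19757897]), 'orientation': array([-3.05514138e+00, -7.24720273e-01,  2.42837090e-04]), 'ft_force': array([ 0.49063301,  0.76304567, -0.48342219]), 'moment': array([-0.02343372, -0.02013203,  0.03490077]), 'width': 0.08561146844530734}
```

View pics/scene0.png

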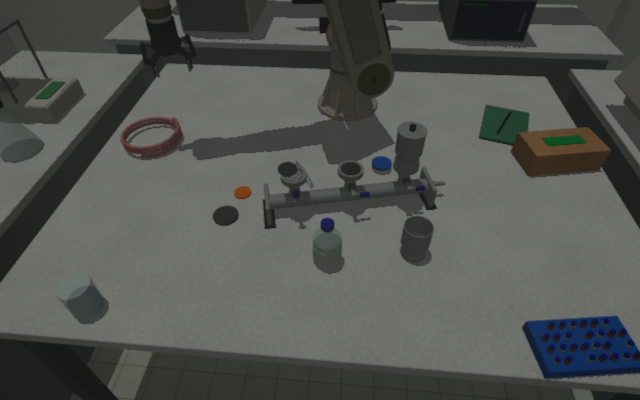

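View pics/top0.png

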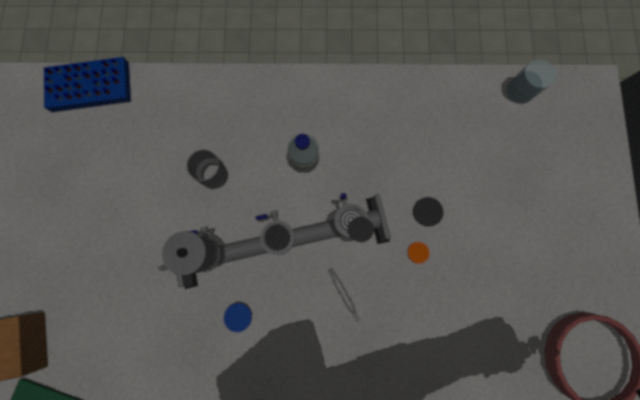

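The target head is at the right end in the top view (about px 348,222). Its disc is at about (360,229), and the upright blue lever is at about (343,197). The orange disc (418,252) and the larger dark disc (428,211) on the bench are decoys. I'll zoom in and measure.

```bash
python3 - <<'E'
from h import *
t=cv2.imread('pics/top0.png');s=cv2.imread('pics/scene0.png')
a=cv2.resize(t[180:260,320:400],None,fx=5,fy=5,interpolation=cv2.INTER_CUBIC)
b=cv2.resize(s[150:230,255:335],None,fx=5,fy=5,interpolation=cv2.INTER_CUBIC)
cv2.imwrite('pics/z0.png',cv2.convertScaleAbs(np.hstack([a,b]),alpha=1.6))
W=np.load('top0.npy')
np.set_printoptions(precision=4,suppress=True)
# heights map
print((W[205:246:2,330:380:2,2]*1000).round().astype(int))
def circ(m):
    P=W[m][:,:2]; 
    return cv2.minEnclosingCircle(P.astype(np.float32)),np.median(W[m],0),m.sum()
Z=W[:,:,2]
v,u=np.mgrid[0:400,0:640]
print('disc',circ((abs(Z-.140)<.0022)&(u>330)&(u<385)&(v>205)&(v<250)))
print('mid',circ((abs(Z-.135)<.004)&(u>250)&(u<305)&(v>210)&(v<260)))
m=(Z>.127)&(Z<.144)&(u>330)&(u<385)&(v>205)&(v<250)
print('all',circ(m))
# blue grip
img=t[:,:,::-1].astype(int)
for (u0,u1,v0,v1) in [(330,360,188,212),(250,275,208,226),(185,215,225,240)]:
    m=(img[:,:,2]>img[:,:,0]+25)&(img[:,:,2]>img[:,:,1]+20)&(u>u0)&(u<u1)&(v>v0)&(v<v1)
    print('grip',m.sum(),W[m].round(3))
E
```

```text
[[                   2                    3                    2
                    -3                    3                    0
                    90                  137                  135
                   136                  136                  137
                   136                  136                    1
                     1                   -2                    0
                     1                    5                    5
                    20                   45                   69
                    72]
 [                   2                   -1                    4
                     1                    0                  135
                   136                  135                  135
                   134                  131                  130
                   134                  134                  137
                   137                    0                    0
                    -1                    5                    3
                    16                   42                   63
                    70]
 [          
[... 11217 characters left out ...]
]
 [0.571 0.066 0.095]
 [0.571 0.063 0.096]
 [0.571 0.061 0.096]
 [0.57  0.059 0.098]
 [0.571 0.057 0.095]
 [0.571 0.055 0.096]
 [0.571 0.053 0.091]
 [0.569 0.074 0.093]
 [0.569 0.072 0.095]
 [0.569 0.07  0.095]
 [0.569 0.068 0.094]
 [0.569 0.066 0.094]
 [0.569 0.063 0.094]
 [0.569 0.062 0.093]
 [0.569 0.059 0.094]
 [0.569 0.057 0.095]
 [0.569 0.055 0.093]
 [0.566 0.071 0.096]
 [0.567 0.07  0.093]
 [0.566 0.067 0.096]
 [0.567 0.066 0.091]
 [0.567 0.063 0.095]
 [0.567 0.062 0.092]]
grip 7 [[0.538 0.204 0.095]
 [0.538 0.202 0.096]
 [0.538 0.201 0.092]
 [0.538 0.199 0.093]
 [0.536 0.201 0.097]
 [0.536 0.2   0.094]
 [0.536 0.198 0.095]]<stdin>:9: RuntimeWarning: invalid value encountered in cast
```

View pics/z0.png

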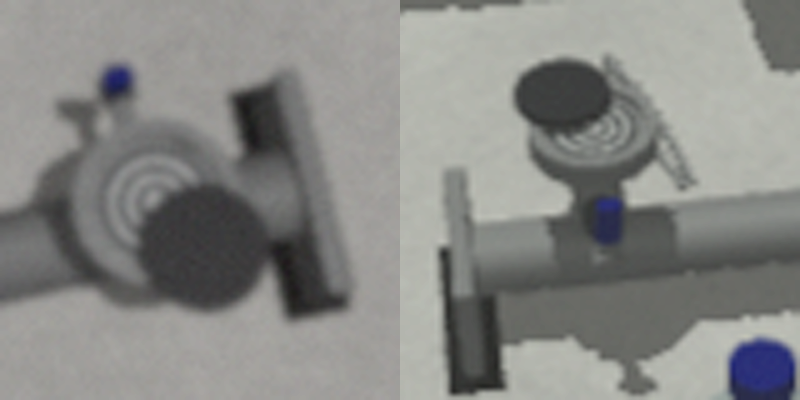

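```bash
python3 - <<'E'
from h import *
from scipy.optimize import least_squares
np.set_printoptions(precision=4,suppress=True)
W=np.load('top0.npy');Z=W[:,:,2]
v,u=np.mgrid[0:400,0:640]
box=(u>325)&(u<385)&(v>200)&(v<250)
d=(Z>.1375)&(Z<.146)&box
d=cv2.morphologyEx(d.astype(np.uint8),cv2.MORPH_OPEN,np.ones((5,5)))>0
# disc boundary: min-enclosing via hull + fit centroid
print('disc centroid',W[d].mean(0),cv2.minEnclosingCircle(W[d][:,:2].astype(np.float32)),'r_area',np.sqrt(d.sum()*(0.74/378)**2/np.pi))
def fit(m,r):
    h=cv2.convexHull(W[m][:,:2].astype(np.float32))[:,0]
    return h
# rim outer edge: pixels in head (z>.12), silhouettes against low z, not disc
a=(Z>.12)&(Z<.146)&box
e=a&~(cv2.erode(a.astype(np.uint8),np.ones((3,3)))>0)
dd=cv2.dilate(d.astype(np.uint8),np.ones((5,5)))>0
P=W[e&~dd][:,:2]; P=P[(W[e&~dd][:,2]>.132)]
f=lambda p:np.hypot(P[:,0]-p[0],P[:,1]-p[1])-p[2]
s=least_squares(f,[.56,-.12,.034],loss='soft_l1',f_scale=.001);print('rim',s.x,len(P))
rm=abs(Z-.1355)<.004
m=rm&(u>250)&(u<305)&(v>210)&(v<260)
b=(Z>.12)&(Z<.146)&(u>250)&(u<305)&(v>218)&(v<260)
eb=b&~(cv2.erode(b.astype(np.uint8),np.ones((3,3)))>0)
P=W[eb][:,:2];s2=least_squares(f,[.524,.025,.034],loss='soft_l1',f_scale=.001);print('mid',s2.x)
dv=s2.x[:2]-s.x[:2];print(np.hypot(*dv),'psi deg',np.degrees(np.arctan2(-dv[0],dv[1])))
E
```

```text
disc centroid [ 0.5413 -0.1387  0.1408] ((0.5413174033164978, -0.13937941193580627), 0.02567576803267002) r_area 0.02432404806098302
rim [ 0.5585 -0.1206  0.0328] 82
mid [0.5237 0.0244 0.0323]
0.14905582935219164 psi deg 13.482113546380736
```

>>> send_rows(series=[[[0,0,-10.2],[0,0,0],1],[[0,0,-10.2],[0,0,0],1],[[0,0,0],[50,-6,0],1],[[0,0,0],[50,-6,0],1],[[0,0,0],[50,-6,0],1],[[0,0,0],[50,-6,0],1],[[0,0,0],[50,-6,0],1],[[0,0,0],[50,-6,0],1]])

```text
time_s: 1.1
tcp_pos: [0.4353, -0.2617, 0.1939]
orientation: [-2.87, -1.257, 0.001]
ft_force: [0.4, -0.4, -0.2]
width: 0.0002
```

```bash
cat > st.py <<'E'
from h import *
def st(goal=None,g=0):
    np.set_printoptions(precision=4,suppress=True)
    o=robot.observe();M=rot(o['orientation']);th=np.degrees(np.arctan2(M[1,0],M[0,0]))
    print(o['time_s'],o['tcp_pos'],'theta',th,'zaxis',M[:,2],'F',o['ft_force'],'w',o['width'])
    if goal is not None: print('delta tool mm',M.T@(np.array(goal)-o['tcp_pos'])*1000)
E
python3 -c "
from st import *
st([.5106,-.172,.16])"
```

```text
1.1 [ 0.4353 -0.2617  0.1939] theta 47.31886899784482 zaxis [-0.0037  0.0074 -1.    ] F [ 0.4193 -0.3716 -0.2263] w 0.00016957579729806203
delta tool mm [116.9348  -5.2018  34.2927]
```

>>> send_rows(series=[[[0,0,0],[55,-2,0],1],[[0,0,0],[55,-2,10],1],[[0,0,0],[0,0,15],1],[[0,0,0],[0,0,0],1]])

```text
time_s: 1.6
tcp_pos: [0.5092, -0.1716, 0.1672]
orientation: [-2.865, -1.265, 0.003]
ft_force: [-0.9, 0.2, -0.3]
width: -0.0001
```

```bash
python3 -c "
from st import *
st([.5106,-.172,.1375])
c,W=cap('top','t1');c2,W2=cap('scene','s1');np.save('t1.npy',W)
a=cv2.resize(c['img'][180:280,320:420,::-1],None,fx=4,fy=4,interpolation=2)
b=cv2.resize(c2['img'][130:230,235:335,::-1],None,fx=4,fy=4,interpolation=2)
cv2.imwrite('pics/z1.png',cv2.convertScaleAbs(np.hstack([a,b]),alpha=1.6))
"
```

```text
1.6 [ 0.5092 -0.1716  0.1672] theta 47.65461212051889 zaxis [-0.0056  0.0085 -0.9999] F [-0.8519  0.2335 -0.2822] w -0.00010372250513073057
delta tool mm [ 0.5435  1.6259 29.645 ]
```

View pics/z1.png

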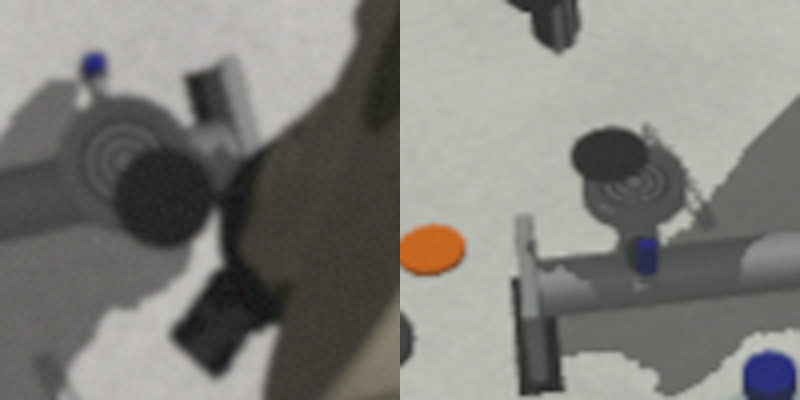

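The fingertip is behind the disc in the scene view (zoom 555,40). Disc and lever haven't moved. Next I'll use depth to check the tip's position and shape.

```bash
python3 -c "
from st import *
W=np.load('t1.npy');
np.set_printoptions(linewidth=250)
print((np.nan_to_num(W[228:284:4,356:410:4,2])*1000).round().astype(int))
print(W[262,374],W[240,378])
c,W2=cap('scene')
V=W2[(W2[...,2]>.155)&(W2[...,2]<.2)&(abs(W2[...,0]-.509)<.05)&(abs(W2[...,1]+.172)<.05)]
print(len(V)); print(V[np.argsort(V[:,2])][:40:2])
o=robot.observe();M=rot(o['orientation'])
L=(V-o['tcp_pos'])@M*1000; print(L.min(0),L.max(0)); print(L[::12].round(0))
"
```

```text
[[141 141 141 141 142 343 375 420 512 528 543 554 612 627]
 [141 139 141 143 138 352 376 505 522 535 548 555 621 633]
 [139 140 141 142   1 356 375 512 529 543 552 614 628 641]
 [143 140 138  -1  -1 353 504 518 534 545 554 621 635 646]
 [  1   2   0  -1   2 346 487 503 514 527 612 628 640 652]
 [  0   2  -3  -1 254 335 364 497 511 519 620 633 646 658]
 [ -1   1  -1   2 269 318 348 373 484 508 627 642 654 663]
 [ -1   0   2 283 278 316 326 353 375 620 634 647 657 669]
 [  1   1 291 291 296 304 308 323 346 627 640 652 663 673]
 [  1  -2 295 295 300 302 287   2 620 633 646 658 667 677]
 [  0   2   1 293 298 293   0   1 627 640 653 661 672 681]
 [  0   0  -2   0 295 295   2   1 634 646 657 667 678 681]
 [  0   1   1   0   1   2  -1   2 639 651 663 672 677 680]
 [  1   0  -1   1   1   0   1   1 645 657 668 674 676 678]]
[ 0.47592092 -0.14074197  0.30196678] [ 0.50442186 -0.13693381  0.36785966]
0
[]Traceback (most recent call last):
  File "<string>", line 11, in <module>
    L=(V-o['tcp_pos'])@M*1000; print(L.min(0),L.max(0)); print(L[::12].round(0))
                                     ~~~~~^^^
    return umr_minimum(a, axis, None, out, keepdims, initial, where)
ValueError: zero-size array to reduction operation minimum which has no identity
```

```bash
python3 -c "
from st import *
np.set_printoptions(linewidth=250,precision=3,suppress=True)
c,W2=cap('scene')
cv2.imwrite('pics/s2.png',cv2.convertScaleAbs(cv2.resize(c['img'][60:180,220:380,::-1],None,fx=5,fy=5),alpha=1.6))
o=robot.observe();M=rot(o['orientation'])
L=(W2-o['tcp_pos'])@M*1000
for (v,u) in [(125,274),(130,274),(133,274),(136,274),(140,274),(142,274),(135,270),(135,278)]: print(v,u,W2[v,u],L[v,u])
p=(o['tcp_pos']-c['origin'])@rot(c['orientation']); print('tcp px',c['cx']+c['fx']*p[0]/-p[2],c['cy']-c['fy']*p[1]/-p[2])
"
```

```text
125 274 [ 0.518 -0.167  0.257] [ 10.554   1.315 -87.342]
130 274 [ 0.522 -0.168  0.244] [ 12.361   4.151 -74.817]
133 274 [ 0.518 -0.169  0.233] [  9.024   2.871 -63.399]
136 274 [ 0.52  -0.17   0.225] [  9.942   4.484 -55.531]
140 274 [ 0.521 -0.17   0.213] [  9.64    5.621 -43.568]
142 274 [ 0.519 -0.171  0.205] [  7.326   4.743 -35.57 ]
135 270 [ 0.521 -0.179  0.228] [  3.283  11.557 -58.62 ]
135 278 [ 0.511 -0.161  0.222] [  9.8    -7.965 -52.251]
tcp px 274.9516417428799 150.94633909202167
```

View pics/s2.png

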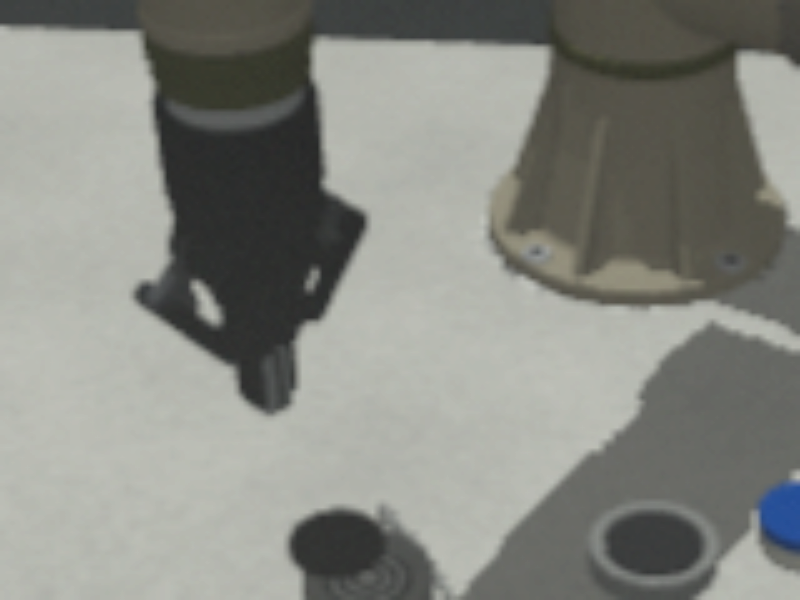

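```bash
python3 -c "
from st import *
np.set_printoptions(linewidth=250,precision=3,suppress=True)
c,W2=cap('scene')
st()
print((np.nan_to_num(W2[134:156,264:286,2])*1000).round().astype(int))
print(c['img'][134:156,264:286].sum(2))
"
```

```text
1.85 [ 0.5102 -0.1735  0.1694] theta 47.485363629199966 zaxis [-0.0016  0.0067 -1.    ] F [ 0.826  -0.0175  0.155 ] w 0.0004177183325260745
[[  2   0   4   0 228 230 233 232 231 231 231 230 230 227 223 221   2   2   4   3  -1  -1]
 [  2   0   0   0 224 223 230 231 229 227 228 228 226 224 222 217  -1   2   4  -2  -1   1]
 [  0   1   0   1 220 225 226 227 225 225 227 226 224 222 219 215   4   0   2   2  -1   4]
 [  0  -2   2   3 218 219 226 224 222 221 223 221 219 218 217 213   1   0   2   2   2   0]
 [  2   2   4   2 213 215 218 220 218 220 219 218 217 215 213   0   3   5   2   0   6   1]
 [  0   3   5   0   2 211 218 218 216 214 217 215 216 211 212   2   2   0   0  -1  -1   0]
 [  1   4   2   5   2   5   0 216 214 213 212 212 210 209 206   1   2   2   2   3   2   1]
 [ -2  -1   5   4   0  -1   0   3 207 207 209 209 207   2   0   3   3   1   3   0   1   3]
 [  2   0   3  -2   5   2   4   2   4 206 207 204   1  -1   0   2   2   2   3   2   2   1]
 [  5   2   3   1   1   5   1  -1   3   0  -1   2   1   2   3   3   1  -2   1   1   0   3]
 [  3   5   3   1   0   3   0   2   3  -2  -2   0 
[... 2345 characters left out ...]
8 348 348 348 348 342 339 336 337 336 338 335 331 330 328 326]
 [344 343 344 344 346 347 344 342 342 344 346 342 339 339 341 341 340 335 332 331 332 332]
 [345 345 345 345 345 344 342 344 345 345 345 343 342 339 340 340 339 338 332 331 332 338]
 [348 348 348 346 345 344 341 341 348 348 342 343 340 336 338 336 338 338 337 339 338 337]
 [351 350 348 350 349 345 342 342 347 345 340 340 336 335 336 336 335 333 336 339 338 337]
 [351 348 348 346 349 346 341 342 344 340 337 338 338 335 336 340 342 339 337 336 332 333]
 [345 343 343 343 344 343 339 339 338 338 336 336 338 339 335 337 336 337 338 337 334 334]
 [344 342 343 342 342 339 338 336 339 341 342 339 339 336 335 333 335 334 331 334 332 331]]
```

```bash
python3 -c "
from st import *
np.set_printoptions(linewidth=250,precision=3,suppress=True)
W=np.load('scene0.npy')
V=W[40:80,135:200].reshape(-1,3);V=V[(V[:,2]>.1)]
V=V[np.argsort(V[:,2])];print(len(V));print(V[:24])
D=W[150:185,265:315].reshape(-1,3);D=D[D[:,2]>.125];print(np.histogram(D[:,2],20)); d=D[D[:,2]>.1385];print('disc scene',d.mean(0))
c=cap('scene')[0]
for p in ([.258,-.513,.1976],):
  p=(np.array(p)-c['origin'])@rot(c['orientation']); print('tcp px',c['cx']+c['fx']*p[0]/-p[2],c['cy']-c['fy']*p[1]/-p[2])
"
```

```text
952
[[ 0.244 -0.466  0.248]
 [ 0.287 -0.551  0.248]
 [ 0.246 -0.468  0.249]
 [ 0.288 -0.548  0.249]
 [ 0.242 -0.466  0.25 ]
 [ 0.286 -0.548  0.251]
 [ 0.278 -0.55   0.253]
 [ 0.241 -0.463  0.253]
 [ 0.29  -0.549  0.253]
 [ 0.285 -0.56   0.253]
 [ 0.248 -0.466  0.253]
 [ 0.249 -0.469  0.254]
 [ 0.237 -0.467  0.254]
 [ 0.281 -0.558  0.254]
 [ 0.287 -0.555  0.255]
 [ 0.287 -0.546  0.255]
 [ 0.239 -0.472  0.255]
 [ 0.245 -0.464  0.255]
 [ 0.289 -0.549  0.255]
 [ 0.247 -0.469  0.256]
 [ 0.236 -0.476  0.257]
 [ 0.248 -0.466  0.257]
 [ 0.288 -0.56   0.258]
 [ 0.245 -0.467  0.258]]
(array([10,  3,  6,  8, 17, 35, 47, 45, 21, 22, 30, 29, 36, 22, 18, 34, 56, 49, 29, 11]), array([0.125, 0.126, 0.127, 0.128, 0.129, 0.13 , 0.131, 0.132, 0.133, 0.134, 0.135, 0.136, 0.137, 0.138, 0.139, 0.139, 0.14 , 0.141, 0.142, 0.143, 0.144]))
disc scene [ 0.542 -0.138  0.141]
tcp px 178.2903430240268 86.91919609127636
```

In the depth data the real fingertips sit about 37 mm higher than the reported TCP. I see this both open at the start and shut now, while the camera reads the disc and bench heights correctly. I'll calibrate by touching the bare rim lightly on the valve side.

>>> send_rows(series=[[[0,0,0],[56,0,0],1],[[0,0,0],[56,0,0],1],[[0,0,0],[0,0,15],1],[[0,0,0],[0,0,15],1],[[0,0,0],[0,0,15],1],[[0,0,0],[0,0,4],1],[[0,0,0],[0,0,0],1]])

```text
time_s: 2.78
tcp_pos: [0.5856, -0.0962, 0.1198]
orientation: [-2.88, -1.245, -0.003]
ft_force: [0.2, 0.0, -0.2]
width: 0.0
```

```bash
python3 -c "
from st import *
st([.5858,-.0914,.1])
c,W=cap('scene')
cv2.imwrite('pics/s3.png',cv2.convertScaleAbs(cv2.resize(c['img'][110:230,230:390,::-1],None,fx=5,fy=5),alpha=1.6))
"
```

```text
2.775 [ 0.5856 -0.0962  0.1198] theta 46.76491993390882 zaxis [ 0.0002  0.0047 -1.    ] F [ 0.2328  0.031  -0.1559] w 1.6154745045967356e-05
delta tool mm [ 3.5999 -3.0815 19.8021]
```

View pics/s3.png

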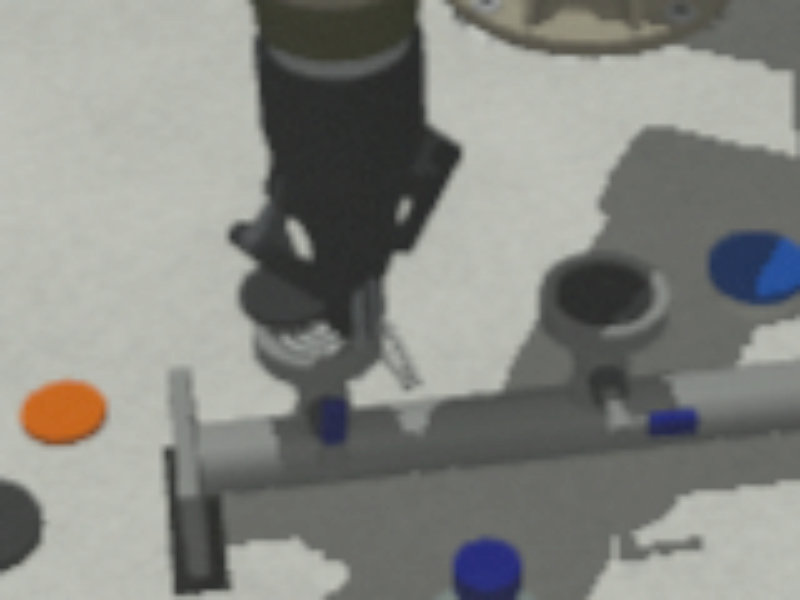

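The tip is clearly above the rim even though the reported TCP z is 0.120, so the offset is real. I'll step down until it touches.

>>> send_rows(series=[[[0,0,0],[3,-3,5],1],[[0,0,0],[0,0,5],1],[[0,0,0],[0,0,2],1],[[0,0,0],[0,0,0],1]])

```text
time_s: 3.32
tcp_pos: [0.5863, -0.092, 0.1085]
orientation: [-2.881, -1.246, -0.006]
ft_force: [-0.8, -0.3, 0.5]
width: -0.0001
```

>>> send_rows(series=[[[0,0,0],[0,0,2],1],[[0,0,0],[0,0,2],1]])

```text
time_s: 3.58
tcp_pos: [0.5866, -0.092, 0.1046]
orientation: [-2.882, -1.246, -0.007]
ft_force: [-0.8, -0.2, 0.1]
width: -0.0001
```

>>> send_rows(series=[[[0,0,0],[0,0,2],1],[[0,0,0],[0,0,1],1]])

```text
time_s: 3.82
tcp_pos: [0.5867, -0.0921, 0.102]
orientation: [-2.882, -1.246, -0.007]
ft_force: [-2.3, 1.0, 8.5]
width: 0.0002
```

>>> send_rows(series=[[[0,0,0],[0,0,-20],1],[[0,0,0],[0,0,-20],1],[[0,0,0],[-56,0,0],1],[[0,0,0],[-56,0,0],1],[[0,0,0],[0,0,0],1]])

```text
time_s: 4.45
tcp_pos: [0.5089, -0.1757, 0.1424]
orientation: [-2.882, -1.25, -0.008]
ft_force: [0.4, -0.1, 1.0]
width: -0.0001
```

```bash
python3 -c "
from st import *
st([.5106,-.172,.1045])
c,W=cap('top');np.save('t2.npy',W)
Z=W[...,2];v,u=np.mgrid[0:400,0:640]
d=(Z>.1375)&(Z<.146)&(u>325)&(u<385)&(v>200)&(v<250)
print(W[d].mean(0))
"
```

```text
4.45 [ 0.5089 -0.1757  0.1424] theta 46.903691682155966 zaxis [ 0.0046  0.0024 -1.    ] F [ 0.4214 -0.1203  0.991 ] w -0.00011420798161808526
delta tool mm [ 3.6625 -1.3263 37.9161]
[ 0.541  -0.138   0.1407]
```

>>> send_rows(series=[[[0,0,0],[0,-1,15],1],[[0,0,0],[0,0,15],1],[[0,0,0],[0,0,6],1],[[0,0,0],[0,0,0],1]])

```text
time_s: 5.0
tcp_pos: [0.5105, -0.1713, 0.1024]
orientation: [-2.877, -1.257, -0.008]
ft_force: [-0.3, 0.0, 0.0]
width: -0.0
```

```bash
python3 -c "
from st import *
st([.5585,-.1206,.1045])
c,W=cap('scene')
cv2.imwrite('pics/s4.png',cv2.convertScaleAbs(cv2.resize(c['img'][130:210,240:340,::-1],None,fx=7,fy=7,interpolation=2),alpha=1.6))
"
```

```text
5.0 [ 0.5105 -0.1713  0.1024] theta 47.21105147849196 zaxis [ 0.0039  0.0043 -1.    ] F [-0.2575  0.002   0.0411] w -1.639550548004723e-05
delta tool mm [69.8342  0.7836 -1.7267]
```

View pics/s4.png

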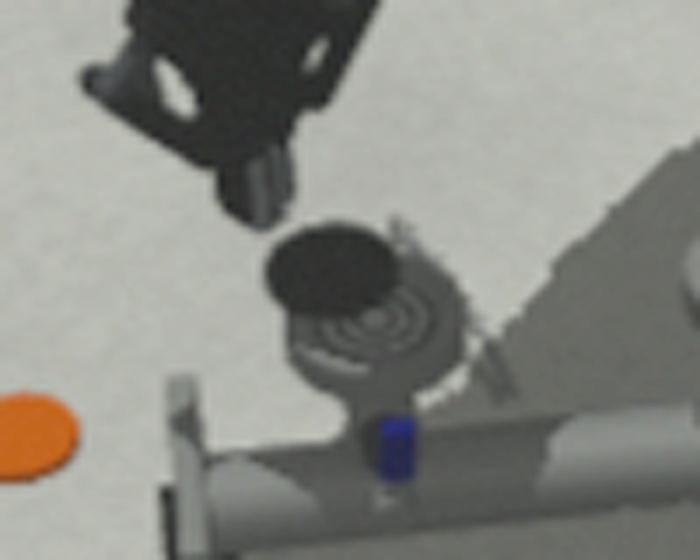

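>>> send_rows(series=[[[0,0,0],[4,0,-2],1],[[0,0,0],[0,0,0],1]])

```text
time_s: 5.3
tcp_pos: [0.5142, -0.1683, 0.1054]
orientation: [-2.877, -1.258, -0.01]
ft_force: [-0.0, 0.2, -0.0]
width: -0.0003
```

```bash
python3 -c "
from st import *
for i in range(4):
  st([.5585,-.1206,.1045]);c,W=cap('scene')
L=W[130:180,250:300].reshape(-1,3);L=L[(L[:,2]>.12)&(L[:,0]<.535)&(L[:,2]<.17)&(np.hypot(L[:,0]-.5413,L[:,1]+.1385)>.028)];print(L[np.argsort(L[:,2])][:15])
"
```

```text
5.3 [ 0.5142 -0.1683  0.1054] theta 47.23573332779187 zaxis [ 0.0053  0.0037 -1.    ] F [-0.0201  0.1684 -0.0259] w -0.0003405627590130316
delta tool mm [65.0326  0.1329  1.3335]
5.35 [ 0.5141 -0.1683  0.1054] theta 47.23081636620761 zaxis [ 0.0052  0.0037 -1.    ] F [-0.2536 -0.6758 -0.4281] w 0.0003154364029078974
delta tool mm [65.1593  0.172   1.2767]
5.4 [ 0.5139 -0.1684  0.1053] theta 47.222374510212525 zaxis [ 0.005   0.0037 -1.    ] F [0.1693 0.1926 0.8287] w 5.023407422573746e-05
delta tool mm [65.3453  0.226   1.1802]
5.45 [ 0.5138 -0.1684  0.1052] theta 47.213147164613716 zaxis [ 0.0049  0.0038 -1.    ] F [ 0.4576  0.7385 -0.5655] w -1.509349165051432e-05
delta tool mm [65.4216  0.2811  1.1005]
[[ 0.5322 -0.1117  0.1305]
 [ 0.5336 -0.1088  0.1319]
 [ 0.534  -0.1113  0.1356]
 [ 0.5271 -0.1094  0.1367]
 [ 0.5279 -0.112   0.1372]
 [ 0.5319 -0.1115  0.1372]
 [ 0.5324 -0.1087  0.1378]
 [ 0.5145 -0.1296  0.1385]
 [ 0.5201 -0.1633  0.1409]
 [ 0.5171 -0.1584  0.1421]
 [ 0.5222 -0.1682  0.1423]
 [ 0.516  -0.1557  0.1448]
 [ 0.5214 -0.1628  0.1454]
 [ 0.5173 -0.1607  0.1456]
 [ 0.5216 -0.16    0.1457]]
```

>>> send_rows(series=[[[0,0,0],[4,0,1],1],[[0,0,0],[4,0,0],1],[[0,0,0],[4,0,0],1],[[0,0,0],[0,0,0],1]])

```text
time_s: 6.0
tcp_pos: [0.5224, -0.1592, 0.1043]
orientation: [-2.878, -1.257, -0.009]
ft_force: [0.2, 0.7, -0.4]
width: -0.0003
```

```bash
cat > look.py <<'E'
from st import *
import sys
st([.5585,-.1206,.104])
c,W=cap('top');Z=W[...,2];v,u=np.mgrid[0:400,0:640]
d=(Z>.1378)&(Z<.146)&(u>325)&(u<385)&(v>200)&(v<250)
if d.sum()>5: print('disc',W[d].mean(0),cv2.minEnclosingCircle(W[d][:,:2].astype(np.float32)),d.sum())
c2,W2=cap('scene')
a=cv2.resize(c['img'][190:260,320:390,::-1],None,fx=5,fy=5,interpolation=2)
b=cv2.resize(c2['img'][140:210,250:340,::-1],None,fx=5,fy=5,interpolation=2)
cv2.imwrite('pics/%s.png'%sys.argv[1],cv2.convertScaleAbs(np.hstack([a,b]),alpha=1.8))
E
python3 look.py l1
```

```text
6.0 [ 0.5224 -0.1592  0.1043] theta 47.18462137639473 zaxis [ 0.0048  0.0036 -1.    ] F [ 0.2196  0.7212 -0.4496] w -0.00028154642633227046
delta tool mm [52.8791  0.2544  0.565 ]
disc [ 0.5481 -0.1261  0.1406] ((0.5553003549575806, -0.12347785383462906), 0.036138616502285004) 359
```

View pics/l1.png

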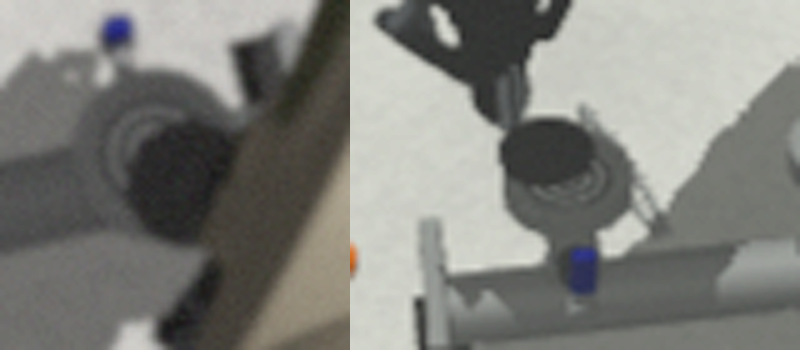

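The disc (zoom 545,150) is sliding with the finger. Continuing the push.

>>> send_rows(series=[[[0,0,0],[3,0,0],1],[[0,0,0],[3,0,0],1],[[0,0,0],[3,0,0],1],[[0,0,0],[3,0,0],1],[[0,0,0],[0,0,0],1]])

```text
time_s: 6.72
tcp_pos: [0.5309, -0.1502, 0.1044]
orientation: [-2.878, -1.256, -0.009]
ft_force: [-0.0, -0.7, 1.6]
width: 0.0
```

```bash
python3 look.py l2
```

```text
6.725 [ 0.5309 -0.1502  0.1044] theta 47.1569800459275 zaxis [ 0.0047  0.0033 -1.    ] F [-0.0089 -0.6564  1.5739] w 3.3291517032158085e-05
delta tool mm [40.4643  0.1507  0.6334]
disc [ 0.557  -0.1165  0.1399] ((0.558309018611908, -0.1202392727136612), 0.033375807106494904) 300
```

View pics/l2.png

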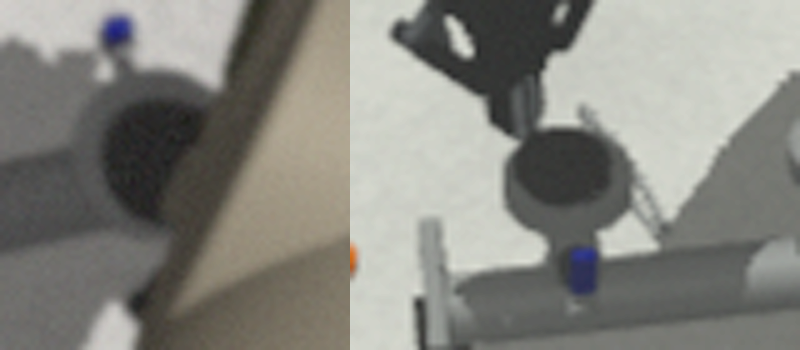

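>>> send_rows(series=[[[0,0,0],[3,0,0],1],[[0,0,0],[3,0,0],1],[[0,0,0],[0,0,0],1]])

```text
time_s: 7.2
tcp_pos: [0.5351, -0.1454, 0.1043]
orientation: [-2.878, -1.256, -0.009]
ft_force: [-0.5, -0.3, -0.6]
width: -0.0001
```

```bash
cat >> look.py <<'E'
q=(abs(W2[...,0]-.5585)<.04)&(abs(W2[...,1]+.1206)<.04)&(W2[...,2]>.12)&(W2[...,2]<.145)&(c2['img'].sum(2)<130)
P=W2[q];P=P[np.hypot(P[:,0]-.5585,P[:,1]+.1206)<.026]
if len(P)>20:
    A=np.c_[P[:,:2]-[.5585,-.1206],np.ones(len(P))];s=np.linalg.lstsq(A,P[:,2],rcond=None)[0];print('disc plane slope deg',np.degrees(s[:2]),'z',s[2],'centroid',P.mean(0)[:2]-[.5585,-.1206],len(P))
E
python3 look.py l3
```

```text
7.2 [ 0.5351 -0.1454  0.1043] theta 47.143773048151694 zaxis [ 0.0047  0.0038 -1.    ] F [-0.5272 -0.3436 -0.5704] w -0.000122698701789791
delta tool mm [34.1538  0.2846  0.5232]
disc [ 0.5687 -0.1117  0.1384] ((0.5590214729309082, -0.11778652667999268), 0.032137513160705566) 20
disc plane slope deg [-0.8919 -0.3274] z 0.13602936696350476 centroid [0.0012 0.0001] 208
```

View pics/l3.png

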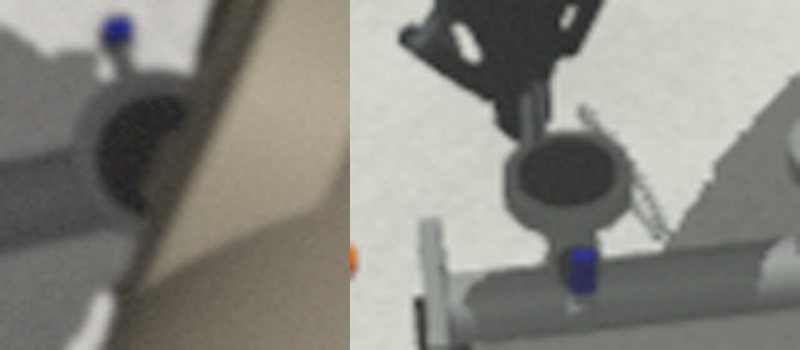

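The disc looks flush (zoom 565,168; plane slope about 1°). I'll retreat upward, turn the tool to the head's heading and check from the top.

>>> send_rows(series=[[[0,0,0],[-2,0,-10],1],[[0,0,0],[0,0,-25],1],[[0,0,8.5],[0,0,0],1],[[0,0,8.5],[0,0,0],1],[[0,0,8.5],[0,0,0],1],[[0,0,8.5],[0,0,0],1],[[0,0,0],[40,0,0],1],[[0,0,0],[40,0,0],1],[[0,0,0],[0,0,0],1]])

```text
time_s: 8.43
tcp_pos: [0.6136, -0.1326, 0.1478]
orientation: [-3.125, -0.323, -0.015]
ft_force: [-0.9, -1.1, -0.8]
width: -0.0001
```

```bash
python3 -c "
from st import *
st([.6192,-.142,.079])"; python3 look.py l4
```

```text
8.425 [ 0.6136 -0.1326  0.1478] theta 11.818464041343967 zaxis [ 0.0094  0.0011 -1.    ] F [-0.9281 -1.1097 -0.7686] w -0.00011851144288099066
delta tool mm [ 2.9337 10.3342 68.8807]
8.425 [ 0.6136 -0.1326  0.1478] theta 11.818464041343967 zaxis [ 0.0094  0.0011 -1.    ] F [-0.9281 -1.1097 -0.7686] w -0.00011851144288099066
delta tool mm [-51.8587 -23.0226  43.3354]
disc plane slope deg [ 0.3666 -0.1621] z 0.13591553179294397 centroid [0.0033 0.0031] 162
```

View pics/l4.png

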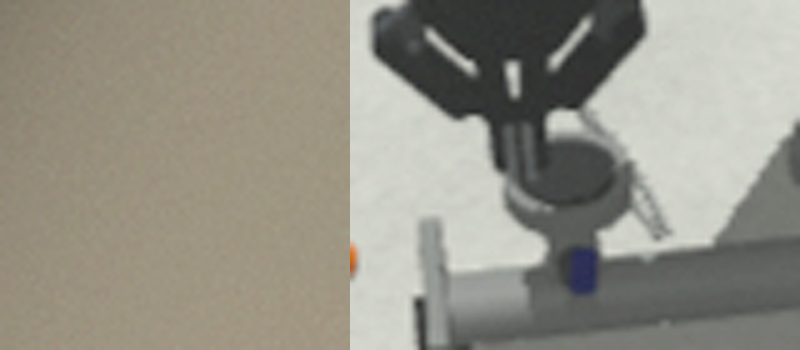

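```bash
python3 -c "
from st import *
c,W=cap('scene');o=robot.observe();M=rot(o['orientation'])
L=(W-o['tcp_pos'])@M*1000
L=L[:,:].reshape(-1,3);L=L[(abs(L[:,0])<90)&(abs(L[:,1])<90)&(L[:,2]>-260)&(L[:,2]<-25)]
for z in range(-30,-250,-8):
  s=L[abs(L[:,2]-z)<4]
  if len(s)>3: print(z,len(s),'x max',np.percentile(s[:,0],[50,97]).round(),'y',s[:,1].min().round(),s[:,1].max().round())
"
```

```text
-38 11 x max [11. 11.] y -9.0 5.0
-46 28 x max [ 8. 12.] y -12.0 12.0
-54 25 x max [ 9. 12.] y -13.0 11.0
-62 31 x max [ 8. 12.] y -13.0 13.0
-70 32 x max [ 8. 13.] y -13.0 14.0
-78 53 x max [11. 14.] y -27.0 30.0
-86 93 x max [10. 14.] y -35.0 36.0
-94 114 x max [10. 14.] y -42.0 42.0
-102 89 x max [12. 18.] y -47.0 48.0
-110 102 x max [12. 19.] y -54.0 52.0
-118 139 x max [12. 18.] y -61.0 60.0
-126 187 x max [ 9. 19.] y -62.0 59.0
-134 132 x max [11. 21.] y -51.0 54.0
-142 138 x max [11. 20.] y -42.0 42.0
-150 63 x max [10. 13.] y -41.0 39.0
-158 9 x max [ 9. 23.] y -36.0 36.0
-166 78 x max [33. 37.] y -36.0 36.0
-174 108 x max [33. 38.] y -37.0 37.0
-182 111 x max [32. 38.] y -37.0 36.0
-190 108 x max [32. 38.] y -38.0 37.0
-198 115 x max [32. 39.] y -36.0 36.0
-206 196 x max [28. 38.] y -37.0 36.0
-214 77 x max [28. 33.] y -30.0 29.0
-222 82 x max [32. 37.] y -35.0 34.0
-230 98 x max [32. 37.] y -35.0 35.0
-238 141 x max [32. 38.] y -38.0 36.0
-246 106 x max [32. 38.] y -35.0 37.0
```

The gripper's profile clears the cup: linkage within ±19 mm in x, body more than 120 mm above the tip. Next I move beside the lever and down.

>>> send_rows(series=[[[0,0,-1.7],[3,12,0],1],[[0,0,0],[0,0,25],1],[[0,0,0],[0,0,25],1],[[0,0,0],[0,0,15],1],[[0,0,0],[0,0,0],1]])

```text
time_s: 9.2
tcp_pos: [0.6121, -0.1459, 0.0844]
orientation: [3.12, 0.364, 0.012]
ft_force: [-0.4, 0.1, -0.7]
width: 0.0004
```

```bash
cat > lev.py <<'E'
from st import *
import sys
st()
o=robot.observe();x=np.array([.972,.233]);y=np.array([-.233,.972]);d=(o['tcp_pos'][:2]-[.5585,-.1206])
print('head x,y, tip rel pivot mm',d@x*1000,d@y*1000,(o['tcp_pos'][2]+.0335-.088)*1000)
c2,W2=cap('scene')
im=c2['img'].astype(int);v,u=np.mgrid[0:400,0:640]
m=(im[...,2]>im[...,0]+25)&(im[...,2]>im[...,1]+20)&(u>280)&(u<350)&(v>170)&(v<215)&(W2[...,2]>.07)
if m.sum(): 
  D=W2[m]; print('grip n',m.sum(),'heady',np.percentile((D[:,:2]-[.5585,-.1206])@y*1000,[3,50,97]),'headx',np.median((D[:,:2]-[.5585,-.1206])@x)*1000,'z',np.percentile(D[:,2],[3,50,97]))
cv2.imwrite('pics/%s.png'%sys.argv[1],cv2.convertScaleAbs(cv2.resize(c2['img'][140:220,260:360,::-1],None,fx=6,fy=6,interpolation=2),alpha=1.8))
E
python3 lev.py v1
```

```text
9.2 [ 0.6121 -0.1459  0.0844] theta 13.291339317228253 zaxis [ 0.0078  0.0006 -1.    ] F [-0.4021  0.1018 -0.6904] w 0.0003534607779420368
head x,y, tip rel pivot mm 46.250591094013 -37.0859104573283 29.91609683793714
grip n 1 heady [-1.3184 -1.3184 -1.3184] headx 54.175319837060215 z [0.1267 0.1267 0.1267]
```

View pics/v1.png

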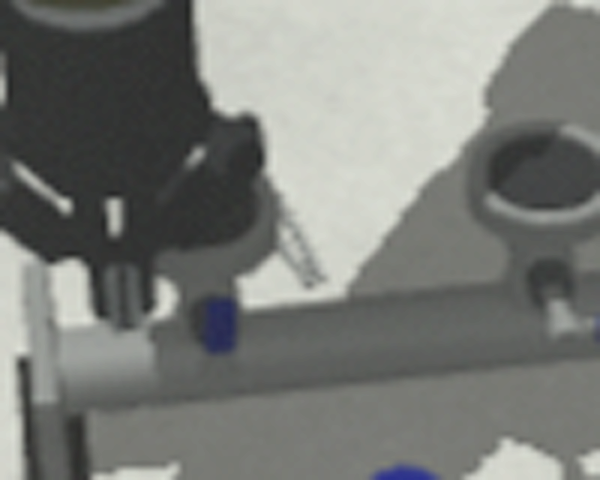

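>>> send_rows(series=[[[0,0,0],[8,0,5],1],[[0,0,0],[0,-8,0],1],[[0,0,0],[0,-8,0],1],[[0,0,0],[0,-7,0],1],[[0,0,0],[0,-7,0],1],[[0,0,0],[0,0,0],1]])

```text
time_s: 10.0
tcp_pos: [0.6156, -0.1133, 0.0831]
orientation: [3.116, 0.364, 0.021]
ft_force: [-0.1, -0.3, 0.5]
width: 0.0002
```

```bash
python3 lev.py v2
```

```text
10.0 [ 0.6156 -0.1133  0.0831] theta 13.342268305114478 zaxis [ 0.0137 -0.0023 -0.9999] F [-0.1102 -0.3059  0.523 ] w 0.0001772074155020995
head x,y, tip rel pivot mm 57.19024476084791 -6.186846685776705 28.610637755572085
```

View pics/v2.png

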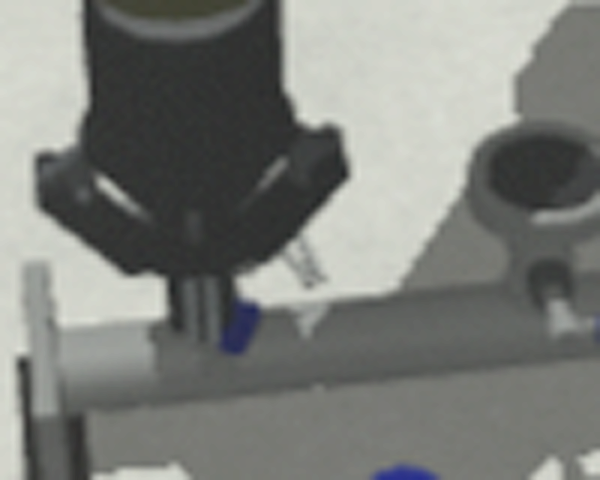

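>>> send_rows(series=[[[0,0,0],[-1,-5,2],1],[[0,0,0],[-1,-5,2],1],[[0,0,0],[0,-5,2],1],[[0,0,0],[0,-4,4],1],[[0,0,0],[0,0,0],1]])

```text
time_s: 10.68
tcp_pos: [0.6104, -0.095, 0.0734]
orientation: [3.115, 0.363, 0.026]
ft_force: [1.0, 0.0, -0.1]
width: -0.0002
```

```bash
python3 lev.py v3
```

```text
10.675 [ 0.6104 -0.095   0.0734] theta 13.296152437968125 zaxis [ 0.0168 -0.0031 -0.9999] F [ 1.0184  0.0454 -0.1468] w -0.00019260671597560813
head x,y, tip rel pivot mm 56.42896806656067 12.779955422653337 18.894990078270972
```

View pics/v3.png

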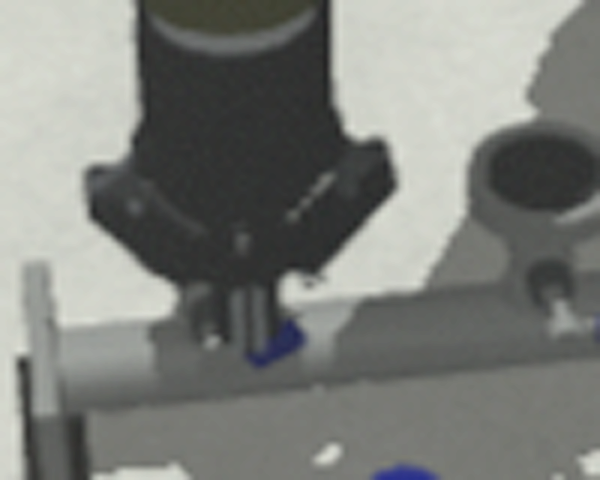

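The lever is at about 60° (zoom 275,343). Now down and outward.

>>> send_rows(series=[[[0,0,0],[-1,-4,3],1],[[0,0,0],[0,-4,3],1],[[0,0,0],[0,-4,3],1],[[0,0,0],[0,-2,1],1],[[0,0,0],[0,0,1],1]])

```text
time_s: 11.35
tcp_pos: [0.6059, -0.0813, 0.0615]
orientation: [3.115, 0.362, 0.024]
ft_force: [-1.1, -0.2, 8.9]
width: -0.0001
```

```bash
python3 lev.py v4
```

```text
11.35 [ 0.6059 -0.0813  0.0615] theta 13.266510381934186 zaxis [ 0.0162 -0.0039 -0.9999] F [-1.0582 -0.2032  8.8971] w -8.09206170631567e-05
head x,y, tip rel pivot mm 55.23782718730675 27.106391021779526 6.991470145615603
```

View pics/v4.png

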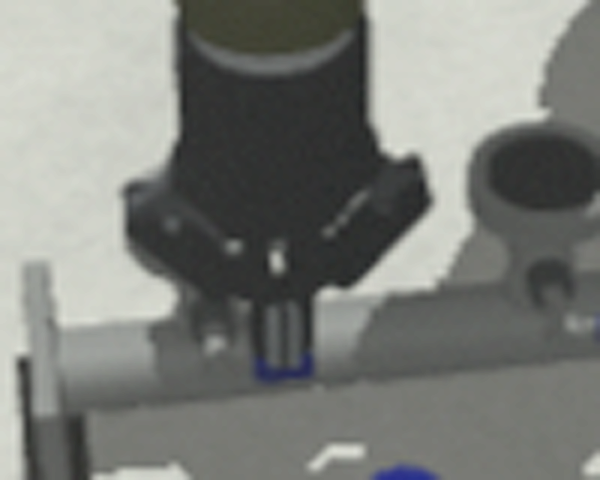

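>>> send_rows(series=[[[0,0,0],[0,0,1],1],[[0,0,0],[0,0,1],1]])

```text
time_s: 11.65
tcp_pos: [0.606, -0.0813, 0.0615]
orientation: [3.114, 0.362, 0.026]
ft_force: [-3.1, -0.3, 8.3]
width: 0.0003
```

>>> send_rows(series=[[[0,0,0],[0,0,-10],1],[[0,0,0],[0,0,-30],1],[[0,0,0],[0,0,-40],1],[[0,0,0],[0,0,-40],1],[[0,0,0],[-50,0,-20],1],[[0,0,0],[-60,0,0],1],[[0,0,0],[-60,20,0],1],[[0,0,0],[-60,40,0],1],[[0,0,0],[0,60,0],1],[[0,0,0],[0,0,0],1]])

```text
time_s: 12.9
tcp_pos: [0.4087, -0.2435, 0.2043]
orientation: [3.117, 0.368, 0.025]
ft_force: [-0.0, 0.3, -0.6]
width: -0.0003
```

```bash
python3 lev.py v5; python3 - <<'E'
from h import *
np.set_printoptions(precision=4,suppress=True)
c,W=cap('top','t5')
cv2.imwrite('pics/z5.png',cv2.convertScaleAbs(cv2.resize(c['img'][170:320,200:400,::-1],None,fx=4,fy=4,interpolation=2),alpha=1.8))
P=W.reshape(-1,3);g=np.hypot(P[:,0]-.5585,P[:,1]+.1206)
for nm,C in (('target',(.5585,-.1206)),('ready',(.5237,.0244))):
    r=np.hypot(P[:,0]-C[0],P[:,1]-C[1]);D=P[r<.022];A=np.c_[D[:,:2]-C,np.ones(len(D))]
    s=np.linalg.lstsq(A,D[:,2],rcond=None)[0];rim=P[(r>.028)&(r<.032)]
    print(nm,'disc z',s[2],'slope deg',np.degrees(s[:2]),'rim',np.median(rim[:,2]),len(D))
W1=np.load('top0.npy')
E
```

```text
12.9 [ 0.4087 -0.2435  0.2043] theta 13.465712951238007 zaxis [ 0.0161 -0.0012 -0.9999] F [-0.0027  0.3307 -0.5658] w -0.00032207807773613524
head x,y, tip rel pivot mm -174.27089359910096 -84.59488583613906 149.76520426978527
grip n 27 heady [17.2531 27.8266 37.7659] headx 56.32009665439211 z [0.0902 0.0947 0.0973]
target disc z 0.13573952455466007 slope deg [-0.3083  0.5026] rim 0.13510035625143535 386
ready disc z 0.13553657977759956 slope deg [ 0.3046 -0.3185] rim 0.13502991887689308 396
```

View pics/z5.png

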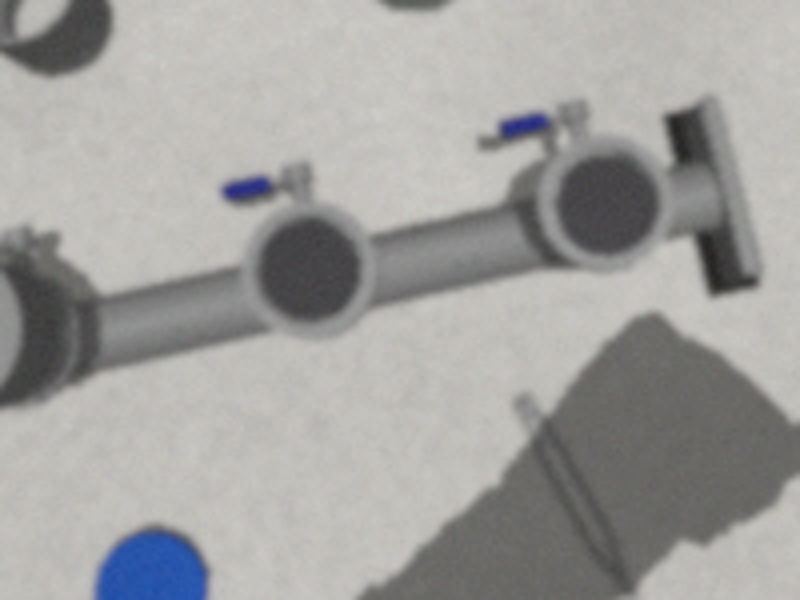

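View pics/v5.png

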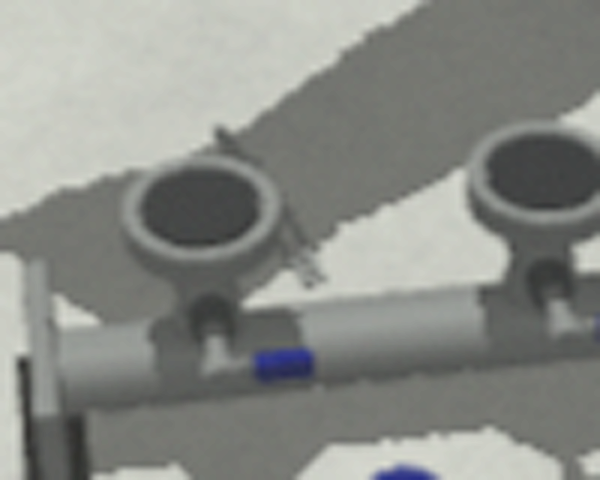

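Both views show the disc flush like its ready neighbour's, and the lever level at zoom (285,363). One slope check on the lever against the ready one, then I hand in.

```bash
python3 - <<'E'
from h import *
c,W=cap('top');im=c['img'].astype(int);y=np.array([-.233,.972])
m0=(im[...,2]>im[...,0]+25)&(im[...,2]>im[...,1]+20)&(W[...,2]>.08)&(W[...,2]<.105)
for C in ((.5585,-.1206),(.5237,.0244)):
    h=(W[...,:2]-C)@y;r=np.hypot(W[...,0]-C[0],W[...,1]-C[1])
    m=m0&(r<.08)&(h>0.012)&(h<.045);p=np.polyfit(h[m],W[m][:,2],1);print(m.sum(),'slope deg',np.degrees(p[0]),'mean z',W[m][:,2].mean())
o=robot.observe();print(o['time_s'],o['ft_force'])
robot.close_job()
E
```

```text
36 slope deg 0.6659040371556213 mean z 0.0946296544983672
34 slope deg 2.310506332025837 mean z 0.09454249706647969
13.05 [ 0.47403658 -0.37874856 -0.17397066]
the job is handed in; nothing more can be done
```

I slid the disc across the rim with closed fingertips until it dropped into its recess. Then I pushed the valve lever over to its stop, backed the arm clear and handed in at about 13 s of the 54 s allowed.

- **Disc:** its top is 0.6 mm above the rim reading, against 0.5 mm for the ready neighbour. The tilt is about 0.6°, which is within the measurement noise. I didn't measure its centring separately, but it looks central in the recess in both views.
- **Lever:** its slope from level is about 0.7°, and its height matches the ready head's lever (94.6 mm against 94.5 mm). At the stop it pushed back with about 8–9 N.
- **Bystanders:** the arm touched none of them as far as I could tell. The pictures show nothing out of place, but I did not re-measure their positions.
- **Disagreement found:** the real fingertips ended about 33–37 mm higher than the reported TCP. I measured this with the camera and confirmed it with a light touch of about 8 N on the empty part of the rim. I used 33 mm for all contact heights.

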